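# Set and lock the portion knob of a jam dispenser

### The arm

A 6-joint arm with a two-finger parallel gripper is mounted at the origin on the work surface. World frame = base frame: x ahead of the robot, y to its left, z up, the work surface at z = 0. Lengths are in mm, angles in rad, forces in N, time in s.
With the tool pointing down it reaches from about 250 to 800 mm from the base axis. Payload 8.5 kg.
Tool frame: the origin (TCP) lies at the very end of the fingers, on their centre line; the grasp point (between the pads) lies bot.pinch_z behind it (bot.pinch_z is the distance from the TCP to the grasp point, in mm); z points along the fingers, y is the direction in which the jaws open and shut (so a half turn about z gives the same grasp; the last joint's range is limited). The gripper opens to 85 mm and grips with 20 to 120 N. Pads are 22 mm wide; open, the fingers measure 114 mm over their backs; the gripper's body (76 mm by 85 mm) begins 54 mm behind the grasp point. The pads swing forward as they close: fully open they stand 13 mm farther back than shut.
Start: joints at [0, 0.238, -0.013, 1.319, 0, 1.571], TCP at [524.956, -0, 231.276] pointing down, gripper open.
Joint ranges: [-2.66, 2.66], [-1.03, 1.9], [-1.14, 1.46], [-1.82, 2.27], [-1.45, 1.34], [-3.14, 3.14]. Speed limits (rad/s): [2.22, 2.22, 2.79, 3.14, 3.14, 3.14].

### API

Orientations are given as [roll, pitch, yaw] about the fixed x, y, z axes, in that order (R = Rz(yaw) Ry(pitch) Rx(roll)).
In Python, from bench import bot gives the robot as it stands.
- The arm moves only by the shell command python3 -m jog 'ROWS' [FORCE]. ROWS is JSON, one flat list of numbers, 7 for each row, row after row: the turn, a rotation vector about the tool's x, y, z in degrees, then the shift along the tool's x, y, z in mm, then the opening, from 0 (shut) to 1 (fully open). A call has 1 to 12 rows; each row is the pose to reach, as a shift and turn from the pose commanded when the call began, along the tool's axes at that moment; what a row does not reach only later rows make up. A row lasts 1/8 s, in which the tool goes at most 62.5 mm and 10.7 degrees, less where a joint would pass 70% of its speed; a pose out of reach is approached as far as the arm can. A call with a gripper value outside its range is refused whole. The fingers move at their own pace and stop on an object; FORCE is the grip in N (left out, the last holds). Time passes only in rows, so rows that repeat a pose let the fingers close. It gives the time, the measured TCP pose, the force and the opening at its end, in the units of the state.
- bot.get_obs(): the state, without advancing time (a new reading comes with each control period).
- bot.get_image(name): name is "scene" or "side" or "wrist"; returns a dict with "img" (384x512x3 uint8, blue, green, red), "fovy" (degrees; the focal length in pixels is half the picture's height over the tangent of half this angle, whatever the lens; pixels are square), "cx", "cy" (the principal point, pixels), "k1" (the pictures are not rectified: a ray, as slopes to the right and down, at radius r is drawn at 1 + k1 r^2 times it, then the intrinsics apply), "cam_to_world" (4x4, takes a point from camera to world coordinates). Camera axes: x right, y down, z forward; pixel columns grow to the right and rows downward; lengths in mm; the calibration is good to about 2 mm. A picture is of the moment at which its call begins. There is no depth.
- bot.sign_off(): hands the job in, once; it reports no verdict.
The state is a dict: "t": time; "q": joint angles; "joint_velocities": joint speeds; "joint_efforts": joint torques, N m; "tool_pos": TCP position; "ee_rot": TCP orientation; "wrist_force": force on the tool from outside, world axes, zero at the start; "torque": the same for the moment, N m; "opening": finger opening in mm.
Only numpy, scipy, OpenCV 4.12 (cv2) and the standard library are available. Lean on these libraries where they do the work, as an engineer would, in place of code of your own. Each camera call takes 0.05 s, during which the arm holds its last target.

### The job

Set the jam dispenser to the large portion and lock it so that guests cannot change it: turn the black bar knob clockwise until its nose points at the largest dot on the dial, then pull the knob out until it stays fully out, feeling around that dot with a light pull for the place where the catch lets it come. Never force it against the catch, let go of it when it is locked, and leave the cups, jar and bowl where they stand.

Things in the scene. Friction and masses are not known exactly. Their poses are not given: they have to be found in the camera images.
- dispenser: Jam dispenser, fixed to the counter: white slab 220 x 360 mm (top 30 mm up); on it a steel dosing head 150 x 150 mm, top 105 mm up, with the dial and knob, and a steel canister (106 mm across, top 333 mm up) on a 100 mm wide black column. Origin: centre of the slab, on the counter; z up. The knob's axis stands at x 0, y -90 mm, the canister's axis at x 0, y +95 mm in its frame.
- dial (a point): Point on the knob's axis, on the surface of the round aluminium dial plate (128 mm across) 107 mm above the counter. z points up along the knob's axis; x and y are those of the dispenser.
- large_dot (a point): Centre of the largest black dot (14 mm across) on the dial, 50 mm from the knob's axis: the large-portion mark, at knob angle 1.5. Three smaller dots (8, 6, 4 mm) lie before it, 0.5 rad apart, going anticlockwise seen from above.
- knob_grip (a point): Point on the knob's axis, inside its bar, 137 mm above the counter when the knob is in; moves and turns with the knob. The knob: a black disc 48 mm across, 6 mm thick (its top 22 mm below this point), with a bar across it 44 mm long, 15 mm wide (grip across this), top 8 mm above this point. x runs along the bar to the nose (small pointer with white line at the disc's edge), z up.
- knob_turn (a joint): Knob angle, rad, growing clockwise seen from above: the nose points exactly at the four dots at 0, 0.5, 1.0 and 1.5 (largest dot). End stops at -0.15 and 1.95. Starts between 0.2 and 0.75. Turning takes about 0.1 N m.
- knob_pull (a joint): How far the knob is pulled out (straight up), m: 0 fully in (turns freely), 0.010 fully out (locked). A sprung roller detent holds it at both ends: 6 to 10 N pulls it off the inner end, less with every mm of travel, and past 5 mm the detent draws it out by itself. Out, it stays out and cannot turn; pushing it down with 4 to 7 N puts it back in.
- lock_pin: Round-tipped 4 mm steel pin under the nose, inside the head, 52 mm off the axis. Lifted 2 mm it meets a springy catch ring (gives 0.1 mm per N) unless a slot is above it: 4 slots, one per dot, play 0.02 rad either way, tip enters 0.02 rad sooner. All slots sit up to 0.19 rad to one side of their dots, unknown which way: feel for it. Over 25 N on it (hard pull, twisting when locked) spoils it.
- cup: White ceramic cup, 62 mm across, 43 mm high, under the canister's spout on the slab (bystander); origin under its centre.
- ramekin: White ceramic ramekin, 68 mm across, 46 mm high, on the counter beside the dosing head (bystander); origin under its centre.
- jam_jar: Amber glass jar with steel lid, 62 mm across, 85 mm high, beside the ramekin (bystander); origin under its centre.
- sugar_bowl: White ceramic bowl, 90 mm across, 60 mm high, beyond the dispenser (bystander); origin under its centre.

How it is judged (in metres and radians):
On the way:
1. the knob, still in, is turned to the large-portion dot (value of joint knob_turn between 1.25 and 1.75 rad and value of joint knob_pull below 0.004 m), for 0.05 s.
At the end, for the whole second after the job is handed in: The knob is at rest, pulled out at least 8.5 of its 10 mm and so locked in the large-portion slot (knob angle within 0.25 rad of the largest dot, that is nearer to it than to any other), and released (value of joint knob_pull above 0.0085 m and value of joint knob_turn between 1.25 and 1.75 rad and velocity of joint knob_turn between -0.05 and 0.05 rad/s and velocity of joint knob_pull between -0.005 and 0.005 m/s); the robot touches nothing.
It fails at once if the lock pin is loaded with more than 25 N (contact force between lock_pin and anything else above 25 N).
It fails at once if a bystander (cup, ramekin, jar, bowl) is moved more than 20 mm (distance of any of cup, ramekin, jam_jar, sugar_bowl from where it was at the start of the episode above 0.02 m).
It also fails if it takes over 61 s, if anything falls off the work surface, if the arm or the gripper's body presses on something with over 40 N, if the wrist force passes 120 N, or if a joint passes its speed limit or range.

## Working session

There is one attempt and no reset: what is moved stays moved. The work goes in short steps, Python scripts to look and compute and a shell command to move; the robot and the scene stay as the last step left them, time stands still between calls to the robot, and variables do not carry over. Pictures are saved under pics/ and viewed, and the job is handed in when it is done.

```bash
ls; mkdir -p pics; python3 - <<'E'
from bench import bot
import cv2
print(bot.pinch_z, bot.get_obs())
for n in("scene","side","wrist"):
    r=bot.get_image(n); cv2.imwrite(f"pics/{n}0.png",r["img"]); print(n,r["fovy"],r["cx"],r["cy"],r["k1"],r["cam_to_world"])
E
```

```text
pics
18.700000000000003 {'t': 0.0, 'q': array([ 1.63928230e-05,  2.38775558e-01, -1.42604560e-02,  1.31921608e+00,
        2.85963612e-06,  1.57084660e+00]), 'joint_velocities': array([-0.00121564, -0.00031718, -0.00101237,  0.00070127,  0.00061653,
        0.00189199]), 'joint_efforts': array([ 1.29771975e-03, -5.38790166e+01,  3.46437156e+01,  1.83730113e-02,
        1.69192181e-04,  6.54446694e-05]), 'tool_pos': array([5.24573469e+02, 9.47657638e-03, 2.30677962e+02]), 'ee_rot': array([-3.14013689e+00, -2.78645160e-06,  1.57076245e+00]), 'wrist_force': array([-0.56579057, -0.19097986, -0.44310861]), 'torque': array([ 0.00185908, -0.02265902,  0.00960212]), 'opening': 85.39483178887683}
scene 51.66201182822108 254.67265490131155 193.97113286680278 -0.03289046793396013 [[ 6.25306843e-01  5.67047677e-01 -5.36142037e-01  1.08671913e+03]
 [ 7.80371483e-01 -4.57374505e-01  4.26414014e-01 -4.27860643e+02]
 [-3.42062321e-03 -6.85029557e-01 -7.28507244e-01  8.25225245e+02]
 [ 0.00000000e+00  0.00000000e+00  0.00000000e+00  1.00000000e+00]]
side 45.311695934864346 254.26348952205785 187.45965478796555 0.060510014654565875 [[ 7.15196313e-01 -4.24847465e-01  5.54976455e-01 -1.51901224e+01]
 [-6.98812400e-01 -4.48835221e-01  5.56963350e-01 -6.16664903e+02]
 [ 1.24685128e-02 -7.86162563e-01 -6.17893972e-01  7.72512661e+02]
 [ 0.00000000e+00  0.00000000e+00  0.00000000e+00  1.00000000e+00]]
wrist 58.68653416879618 253.8527050137777 191.7142467372988 -0.09423343872085702 [[ 9.99998137e-01  1.55283144e-03 -1.14630941e-03  5.25157969e+02]
 [ 1.09303809e-03 -9.45109324e-01 -3.26752460e-01  8.29405355e+01]
 [-1.59077921e-03  3.26750599e-01 -9.45109261e-01  3.73257495e+02]
 [ 0.00000000e+00  0.00000000e+00  0.00000000e+00  1.00000000e+00]]
```

View pics/scene0.png

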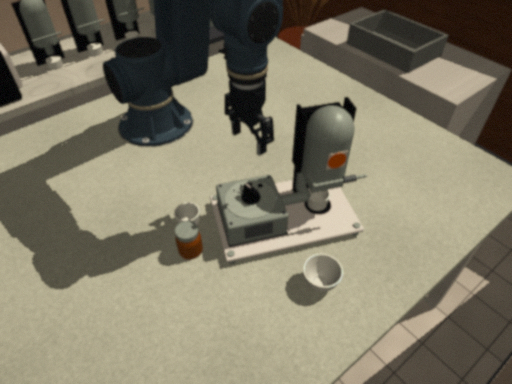

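View pics/side0.png

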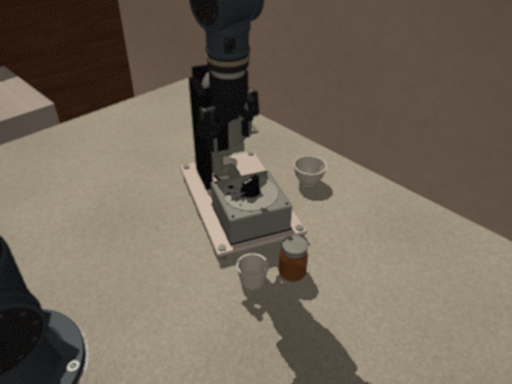

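View pics/wrist0.png

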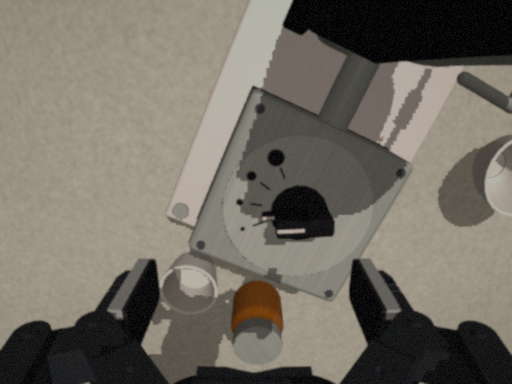

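The wrist picture shows the dial: dots near (276,157), (252,176), (240,202), (243,229), nose to the left near (267,215). I'll enlarge it.

```bash
python3 - <<'E'
import cv2
i=cv2.imread("pics/wrist0.png")[130:310,170:420]
cv2.imwrite("pics/w0c.png",cv2.resize(i,None,fx=3.2,fy=3.2,interpolation=cv2.INTER_CUBIC))
E
```

```text
(no output)
```

View pics/w0c.png

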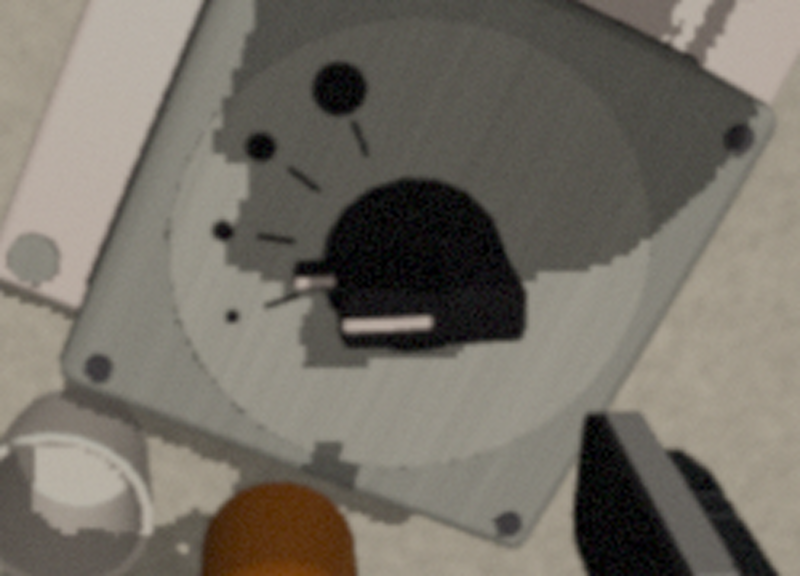

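```bash
cat > h.py <<'E'
import numpy as np, cv2
from scipy.optimize import least_squares
def ray(r,px):
    f=192/np.tan(np.radians(r["fovy"]/2))
    K=np.array([[f,0,r["cx"]],[0,f,r["cy"]],[0,0,1.]])
    d=(np.array(px,float)-[r["cx"],r["cy"]])/f
    u=d.copy()
    for _ in range(30): u=d/(1+r["k1"]*(u**2).sum(-1,keepdims=True))
    return u
def toz(r,px,z):
    u=ray(r,px); T=np.array(r["cam_to_world"])
    D=np.c_[u,np.ones(len(u))]@T[:3,:3].T; c=T[:3,3]
    return c+D*((z-c[2])/D[:,2])[:,None]
def project(r,P):
    T=np.array(r["cam_to_world"]); p=(np.array(P)-T[:3,3])@T[:3,:3]
    u=p[:,:2]/p[:,2:]; f=192/np.tan(np.radians(r["fovy"]/2))
    return u*(1+r["k1"]*(u**2).sum(1,keepdims=True))*f+[r["cx"],r["cy"]]
E
python3 - <<'E'
from bench import bot
from h import *
r=bot.get_image("wrist")
c=lambda a:np.array(a)/3.2+[170,130]
D=toz(r,c([(232,316),(222,231),(261,146),(340,88)]),107)[:,:2]
ang=np.array([0,.5,1,1.5])
def m(p): t=p[2]-ang; return p[:2]+50*np.c_[np.cos(t),np.sin(t)]
s=least_squares(lambda p:(m(p)-D).ravel(),[D[:,0].mean()+40,D[:,1].mean(),3.1])
print("centre",s.x,"rms",np.sqrt((s.fun**2).mean()))
L=toz(r,c([(297,283),(335,283)]),115); print(L)
B=toz(r,c([(343,327),(433,322)]),145);print(B)
for A in(L,B):
    d=A[0]-A[1]; th=np.arctan2(d[1],d[0]); print("bar yaw",th,"knob angle",(s.x[2]-th+np.pi)%(2*np.pi)-np.pi)
# nose from centre
for A in(L,B):
    d=A[0,:2]-s.x[:2]; th=np.arctan2(d[1],d[0]); print("via centre",th,(s.x[2]-th+np.pi)%(2*np.pi)-np.pi)
# edge scale/centre checks: disc outline, dial outline
print(toz(r,c([(170,225),(652,265),(392,468)]),107))
E
```

```text
centre [562.38347419 -26.28394402   3.47755559] rms 0.1584259767005889
[[532.31891305 -29.63504173 115.        ]
 [542.09721911 -29.62519105 115.        ]]
[[542.22626759 -27.6165931  145.        ]
 [563.00264752 -26.35932753 145.        ]]
bar yaw -3.1405852526000513 knob angle 0.3349555357491578
bar yaw -3.08115217979673 knob angle 0.2755224629458368
via centre -3.0305874693934003 0.22495775254250638
via centre -3.075575940219869 0.2699462233689758
[[499.31770996 -16.75980871 107.        ]
 [627.24673153 -28.02769418 107.        ]
 [560.13732324 -90.40718333 107.        ]]
```

Dots fit to 0.16 mm: axis at (562.5, −26.3), knob angle about 0.27, nose direction about 183.5°. Next I move above the knob with the tool's x along the nose.

```bash
python3 -m jog '[0,0,-10,-5,7,5,1, 0,0,-20,-10,14,15,1, 0,0,-30,-15,21,25,1, 0,0,-40,-20,28,35,1, 0,0,-50,-26,38,45,1, 0,0,-60,-26,38,55,1, 0,0,-70,-26,38,60,1, 0,0,-80,-26,38,60,1, 0,0,-90,-26,38,60,1, 0,0,-93.5,-26,38,60,1, 0,0,-93.5,-26,38,60,1, 0,0,-93.5,-26,38,60,1]' 40
python3 - <<'E'
from bench import bot
import cv2
o=bot.get_obs(); print(o['q'],o['tool_pos'],o['ee_rot'],o['wrist_force'],o['torque'])
for n in("side","wrist"):
    r=bot.get_image(n); cv2.imwrite(f"pics/{n}1.png",r["img"])
E
```

```text
t: 1.7
tool_pos: [562.9, -26.0, 171.2]
ee_rot: [3.142, -0.0, -3.082]
wrist_force: [-0.1, -0.5, -0.1]
opening: 85.3
[-4.61571520e-02  3.29486649e-01 -4.04536775e-02  1.20118464e+00
 -5.95124973e-06 -1.05737968e-01] [562.89311331 -26.00183761 171.16853926] [ 3.14156389e+00 -3.27435149e-04 -3.08201183e+00] [-0.14174676 -0.5065769  -0.08926567] [ 0.01937173 -0.01278175  0.00182528]
```

View pics/wrist1.png

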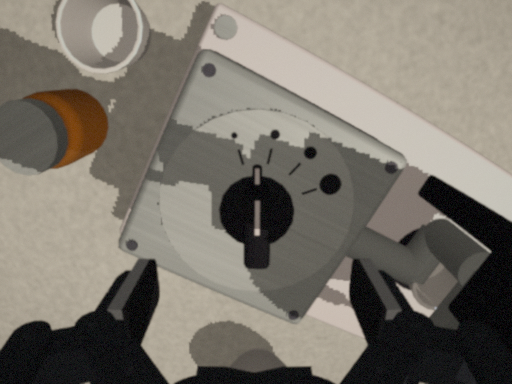

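View pics/side1.png

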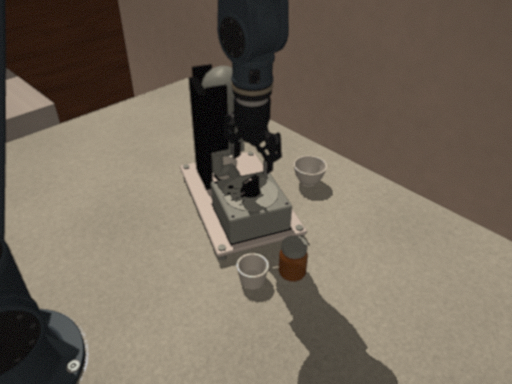

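The wrist view shows the bar standing vertical at column ~257, in line with the tool, between the open fingers. Dots are at (235,135), (275,134), (310,153), (330,184). I'll refit from this view.

```bash
python3 - <<'E'
from bench import bot
from h import *
r=bot.get_image("wrist"); img=r["img"]
cv2.imwrite("pics/w1c.png",cv2.resize(img[120:280,190:350],None,fx=3.7,fy=3.7,interpolation=cv2.INTER_CUBIC))
D=toz(r,[(234.5,135),(275,134),(310.3,153),(330,184)],107)[:,:2]
ang=np.array([0,.5,1,1.5])
def m(p): t=p[2]-ang; return p[:2]+50*np.c_[np.cos(t),np.sin(t)]
s=least_squares(lambda p:(m(p)-D).ravel(),[562,-26,3.4])
print(s.x,np.sqrt((s.fun**2).mean()))
A=toz(r,[(257,202),(257,235)],145); print(A)
A=toz(r,[(257,167),(257,182)],115); print(A)
E
```

```text
[561.95481755 -25.80399915   3.47393281] 0.11572345125179194
[[542.8904619  -26.8806623  145.        ]
 [562.17584171 -25.63761878 145.        ]]
[[531.79494143 -27.3271123  115.        ]
 [541.22197961 -26.72149194 115.        ]]
```

View pics/w1c.png

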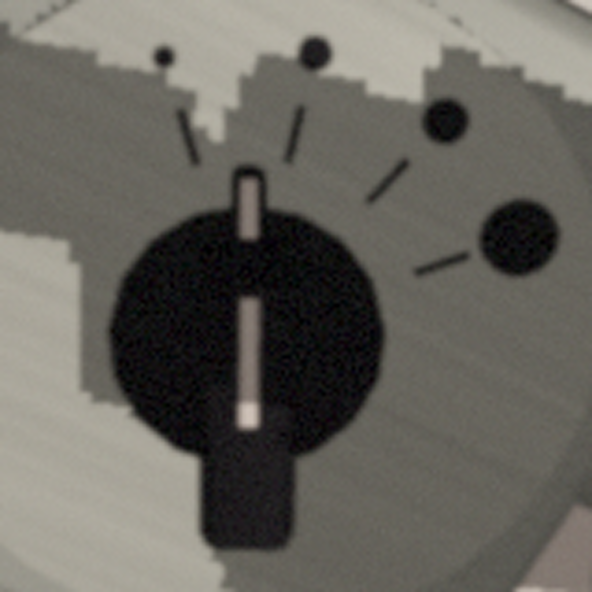

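```bash
python3 -m jog '[0,0,0,0.5,0,20,1, 0,0,0,0.5,0,40,1, 0,0,0,0.5,0,51,1, 0,0,0,0.5,0,51,1, 0,0,0,0.5,0,51,0, 0,0,0,0.5,0,51,0, 0,0,0,0.5,0,51,0, 0,0,0,0.5,0,51,0, 0,0,0,0.5,0,51,0, 0,0,0,0.5,0,51,0,0,0,0,0.5,0,51,0]' 40
cat > st.py <<'E'
from bench import bot
import numpy as np
np.set_printoptions(precision=3,suppress=True)
o=bot.get_obs(); print(o['t'],o['tool_pos'],"yaw",round(o['ee_rot'][2],4),"kn",round((3.475-o['ee_rot'][2])%(2*np.pi),4),o['wrist_force'],o['torque'],o['opening'])
E
python3 st.py
```

```text
t: 3.22
tool_pos: [562.5, -24.9, 120.8]
ee_rot: [3.139, 0.001, -3.08]
wrist_force: [-0.3, 7.3, 4.7]
opening: 14.2
3.225 [562.532 -24.85  120.839] yaw -3.0798 kn 0.2717 [-0.323  7.302  4.669] [ 1.071  0.236 -0.092] 14.220234195879431
```

```bash
python3 -m jog '[0,0,0,0,1.2,-0.6,0, 0,0,0,0,1.2,-0.6,0]'; python3 st.py
```

```text
t: 3.48
tool_pos: [562.5, -24.7, 120.9]
ee_rot: [3.142, 0.0, -3.08]
wrist_force: [0.7, 2.1, -0.9]
opening: 14.4
3.475 [562.477 -24.713 120.87 ] yaw -3.0804 kn 0.2722 [ 0.744  2.127 -0.873] [ 0.19  -0.157 -0.101] 14.408372437766197
```

```bash
python3 -m jog '[0,0,8,0,0.3,0,0, 0,0,17,0,0.3,0,0, 0,0,26,0,0.3,0,0, 0,0,35,0,0.3,0,0, 0,0,43,0,0.3,0,0, 0,0,50,0,0.3,0,0, 0,0,55,0,0.3,0,0, 0,0,57,0,0.3,0,0, 0,0,57,0,0.3,0,0, 0,0,57,0,0.3,0,0]'; python3 st.py; python3 - <<'E'
from bench import bot
import cv2
r=bot.get_image("wrist"); cv2.imwrite("pics/w2.png",r["img"])
E
```

```text
t: 4.72
tool_pos: [562.1, -25.2, 120.9]
ee_rot: [-3.14, 0.001, 2.209]
wrist_force: [-1.7, -5.1, 1.4]
opening: 14.3
4.725 [562.081 -25.248 120.867] yaw 2.2088 kn 1.2662 [-1.664 -5.105  1.369] [-1.313  0.518 -0.039] 14.329610136671642
```

View pics/w2.png

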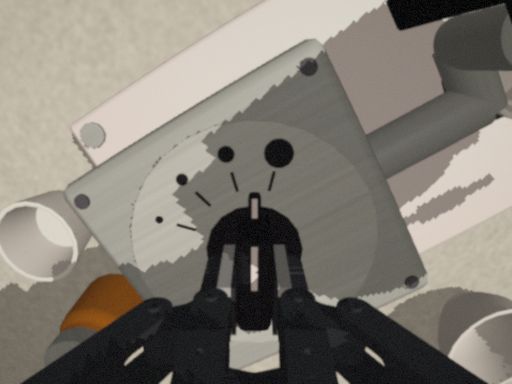

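Nose (254,205) points midway between the third dot and the largest, as computed (~1.27). I'll centre the grip and try a light pull.

```bash
python3 -m jog '[0,0,0,-0.4,-0.6,0,0, 0,0,0,-0.4,-0.6,0,0]'; python3 st.py
python3 -m jog '[0,0,0,0,0,-0.5,0, 0,0,0,0,0,-0.5,0]' >/dev/null; python3 st.py
python3 -m jog '[0,0,0,0,0,-0.5,0, 0,0,0,0,0,-0.5,0]' >/dev/null; python3 st.py
```

```text
t: 5.03
tool_pos: [562.0, -25.3, 120.9]
ee_rot: [-3.141, -0.0, 2.208]
wrist_force: [-1.0, -2.1, 1.2]
opening: 13.8
5.025 [562.03  -25.292 120.874] yaw 2.2084 kn 1.2666 [-1.048 -2.055  1.232] [-0.858  0.369 -0.015] 13.75203814896078
5.275 [562.035 -25.261 120.957] yaw 2.208 kn 1.267 [ 0.901 -3.664 -5.398] [-0.946 -0.046 -0.004] 13.893441738153845
5.525 [561.975 -25.258 121.491] yaw 2.2078 kn 1.2672 [ 0.7   -3.849 -7.73 ] [-1.049 -0.124 -0.017] 14.344179750180096
```

```bash

python3 -m jog '[0,0,0,0,0,-0.5,0, 0,0,0,0,0,-0.5,0]' >/dev/null; python3 st.py
python3 -m jog '[0,0,0,0,0,-0.5,0, 0,0,0,0,0,-0.5,0]' >/dev/null; python3 st.py
```

```text
5.775 [562.015 -25.271 122.397] yaw 2.2078 kn 1.2672 [ 0.554 -3.733 -7.356] [-1.175 -0.031  0.024] 14.57057982714343
6.025 [562.032 -25.26  123.004] yaw 2.2078 kn 1.2672 [-0.379 -4.201 -5.152] [-1.178  0.148 -0.006] 14.158117320331822
```

```bash

python3 -m jog '[0,0,0,0,0,-0.4,0, 0,0,0,0,0,-0.4,0]' >/dev/null; python3 st.py
python3 -m jog '[0,0,0,0,0,-0.3,0, 0,0,0,0,0,-0.3,0]' >/dev/null; python3 st.py
```

```text
6.275 [562.006 -25.263 123.297] yaw 2.2078 kn 1.2672 [-0.337 -4.391 -6.526] [-1.215  0.17   0.048] 13.991635871797657
6.525 [561.999 -25.209 123.463] yaw 2.2078 kn 1.2672 [-0.042 -4.591 -7.016] [-1.231  0.069 -0.034] 14.310805270465183
```

On the catch (lift 2.6 mm, force rising with lift). I'll sweep clockwise with this light pull.

```bash

python3 -m jog '[0,0,1.2,-0.3,-0.2,0,0, 0,0,1.2,-0.3,-0.2,0,0]' >/dev/null; python3 st.py
python3 -m jog '[0,0,1.2,0,0,0,0, 0,0,1.2,0,0,0,0]' >/dev/null; python3 st.py
```

```text
6.775 [562.016 -25.299 123.485] yaw 2.1865 kn 1.2885 [-0.944 -2.13  -8.221] [-0.725  0.158  0.067] 14.072652409655433
7.025 [561.983 -25.324 123.464] yaw 2.1656 kn 1.3094 [-0.234 -1.338 -8.138] [-0.496  0.224 -0.002] 13.995534284394871
```

```bash

python3 -m jog '[0,0,1.2,0,0,0,0, 0,0,1.2,0,0,0,0]' >/dev/null; python3 st.py
python3 -m jog '[0,0,1.2,0,0,0,0, 0,0,1.2,0,0,0,0]' >/dev/null; python3 st.py
```

```text
7.275 [561.99  -25.345 123.497] yaw 2.1445 kn 1.3305 [-1.127 -0.168 -7.813] [-0.284  0.29   0.038] 14.323763742753364
7.525 [561.945 -25.382 123.465] yaw 2.1237 kn 1.3513 [-2.719  0.002 -8.202] [-0.098  0.368 -0.044] 14.063340100715722
```

```bash

for i in 1 2; do :; done
python3 -m jog '[0,0,1.2,0,0,0,0, 0,0,1.2,0,0,0,0]' >/dev/null; python3 st.py
python3 -m jog '[0,0,1.2,0,0,0,0, 0,0,1.2,0,0,0,0]' >/dev/null; python3 st.py
```

```text
7.775 [561.957 -25.369 123.49 ] yaw 2.1027 kn 1.3723 [-2.009  1.513 -8.69 ] [0.113 0.458 0.002] 14.221309425050537
8.025 [561.96  -25.406 123.489] yaw 2.0817 kn 1.3933 [-2.431  2.342 -9.25 ] [0.269 0.542 0.06 ] 14.10139899501826
```

```bash

python3 -m jog '[0,0,1.2,0,0,0,0, 0,0,1.2,0,0,0,0]' >/dev/null; python3 st.py
python3 -m jog '[0,0,1.2,0,0,0,0, 0,0,1.2,0,0,0,0]' >/dev/null; python3 st.py
```

```text
8.275 [561.969 -25.447 123.486] yaw 2.0607 kn 1.4143 [-3.448  2.643 -9.161] [ 0.352  0.687 -0.   ] 13.738349646561264
8.525 [561.914 -25.434 123.458] yaw 2.0398 kn 1.4352 [-3.695  4.051 -9.193] [0.44  0.759 0.002] 14.127064201453967
```

```bash

python3 -m jog '[0,0,1.2,0.6,-0.2,0,0, 0,0,1.2,0.6,-0.2,0,0]' >/dev/null; python3 st.py
python3 -m jog '[0,0,1.2,0,0,0,0, 0,0,1.2,0,0,0,0]' >/dev/null; python3 st.py
```

```text
8.775 [561.905 -25.391 123.668] yaw 2.0186 kn 1.4564 [-2.434  1.567 -8.951] [-0.076  0.479  0.008] 14.077576969610874
9.025 [561.887 -25.367 123.745] yaw 1.9975 kn 1.4775 [-1.734  0.099 -8.233] [-0.278  0.513 -0.078] 14.157184469159299
```

```bash

python3 -m jog '[0,0,1.2,0,0,0,0, 0,0,1.2,0,0,0,0]' >/dev/null; python3 st.py
python3 -m jog '[0,0,1.2,0,0,0,0, 0,0,1.2,0,0,0,0]' >/dev/null; python3 st.py
```

```text
9.275 [561.88  -25.378 123.827] yaw 1.9767 kn 1.4983 [-2.625 -1.345 -6.555] [-0.598  0.569 -0.046] 13.854501122750127
9.525 [561.868 -25.369 123.827] yaw 1.9558 kn 1.5192 [-1.397 -2.718 -4.145] [-0.768  0.559 -0.035] 14.448120772466861
```

Force dropped from 9 to 4 N and z rose; this looks like the slot. I'll pull a little more here.

```bash

python3 -m jog '[0,0,0,0,0,-0.4,0, 0,0,0,0,0,-0.4,0]' >/dev/null; python3 st.py
```

```text
9.775 [561.848 -25.363 124.12 ] yaw 1.9564 kn 1.5186 [-1.611 -3.135 -4.332] [-0.933  0.53  -0.014] 14.379634436724755
```

```bash

python3 -m jog '[0,0,0,0,0,-0.5,0, 0,0,0,0,0,-0.5,0]' >/dev/null; python3 st.py
```

```text
10.025 [561.855 -25.328 124.625] yaw 1.9564 kn 1.5186 [-1.695 -4.984 -4.137] [-1.195  0.428 -0.047] 13.82345911460441
```

```bash

python3 -m jog '[0,0,0,-0.4,-0.3,-0.5,0, 0,0,0,-0.4,-0.3,-0.5,0]' >/dev/null; python3 st.py
python3 -m jog '[0,0,0,0,0,-0.5,0, 0,0,0,0,0,-0.5,0]' >/dev/null; python3 st.py
```

```text
10.275 [561.816 -25.402 125.147] yaw 1.9567 kn 1.5183 [ 0.044 -2.132 -4.452] [-0.63   0.226 -0.038] 14.329354247543284
10.525 [561.803 -25.421 125.641] yaw 1.9567 kn 1.5183 [ 0.089 -0.591 -3.167] [-0.421  0.006 -0.052] 14.044665030182713
```

```bash

python3 -m jog '[0,0,0,0,0,-0.8,0, 0,0,0,0,0,-0.8,0]' >/dev/null; python3 st.py
python3 -m jog '[0,0,0,0,0,-0.8,0, 0,0,0,0,0,-0.8,0]' >/dev/null; python3 st.py
```

```text
10.775 [561.805 -25.425 126.512] yaw 1.9566 kn 1.5184 [ 0.054 -0.325 -2.257] [-0.239 -0.002 -0.071] 14.1816214566778
11.025 [561.796 -25.444 127.319] yaw 1.9566 kn 1.5184 [ 0.622  1.302 -2.413] [-0.027 -0.152 -0.052] 14.28341464595629
```

```bash

python3 -m jog '[0,0,0,0,0,-0.8,0, 0,0,0,0,0,-0.8,0]' >/dev/null; python3 st.py
python3 - <<'E'
from bench import bot
import cv2
a=bot.get_image("wrist"); b=bot.get_image("side")
cv2.imwrite("pics/w3.png",a["img"]); cv2.imwrite("pics/s3.png",cv2.resize(b["img"][120:260,180:320],None,fx=4,fy=4,interpolation=cv2.INTER_CUBIC))
E
```

```text
11.275 [561.786 -25.468 128.083] yaw 1.9566 kn 1.5184 [ 2.61   1.438 -0.702] [ 0.146 -0.277 -0.026] 14.17848212741583
```

View pics/w3.png

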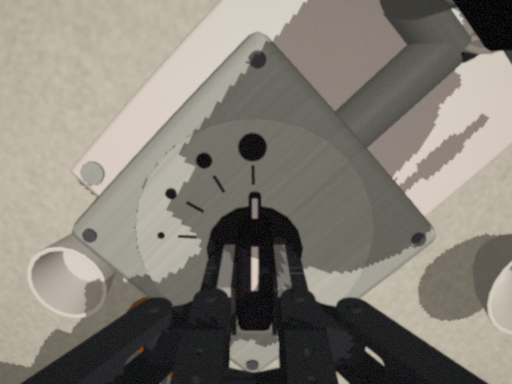

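View pics/s3.png

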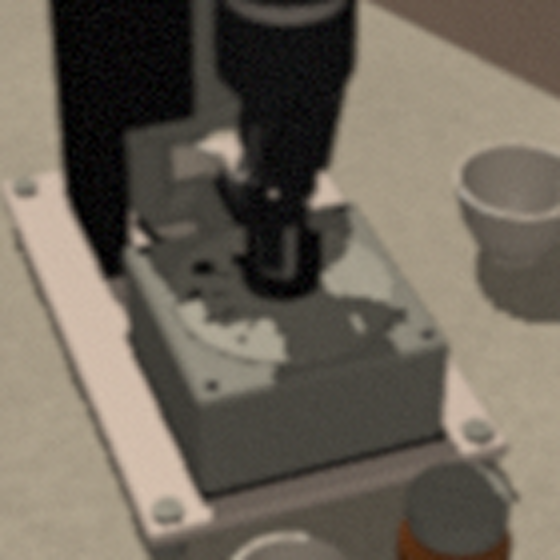

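The nose tip (254,200) and disc hold the same place in the wrist frame as before the lift, so the knob has risen with the fingers. I'll finish the pull.

```bash

python3 -m jog '[0,0,0,0,0,-0.8,0, 0,0,0,0,0,-0.8,0]' >/dev/null; python3 st.py
python3 -m jog '[0,0,0,0,0,-0.8,0, 0,0,0,0,0,-0.8,0]' >/dev/null; python3 st.py
```

```text
11.625 [561.776 -25.472 128.848] yaw 1.9566 kn 1.5184 [ 2.338  2.534 -1.142] [ 0.396 -0.422 -0.073] 14.231394575628713
11.875 [561.788 -25.485 129.657] yaw 1.9566 kn 1.5184 [ 2.868  3.672 -1.459] [ 0.484 -0.543 -0.06 ] 14.014217672587703
```

```bash

python3 -m jog '[0,0,0,0,0,-0.6,0, 0,0,0,0,0,-0.6,0]' >/dev/null; python3 st.py
python3 -m jog '[0,0,0,0,0,-0.5,0, 0,0,0,0,0,-0.5,0]' >/dev/null; python3 st.py
```

```text
12.125 [561.736 -25.52  130.247] yaw 1.9566 kn 1.5184 [ 3.3    4.057 -0.867] [ 0.62  -0.628 -0.055] 13.9633968938328
12.375 [561.752 -25.501 130.76 ] yaw 1.9566 kn 1.5184 [ 2.374  3.436 -0.173] [ 0.642 -0.635 -0.127] 14.361655079767601
```

```bash

python3 -m jog '[0,0,0,0.4,0,-0.4,0, 0,0,0,0.4,0,-0.4,0]' >/dev/null; python3 st.py
python3 -m jog '[0,0,0,0,0,-0.4,0, 0,0,0,0,0,-0.4,0]' >/dev/null; python3 st.py
```

```text
12.625 [561.727 -25.44  130.898] yaw 1.9564 kn 1.5186 [ 5.149  2.764 -2.325] [ 0.292 -0.954 -0.112] 14.523041100279146
12.875 [561.7   -25.434 130.938] yaw 1.9563 kn 1.5187 [ 6.234  1.537 -6.547] [ 0.298 -1.22  -0.106] 14.131024596904144
```

End stop felt: lift 10.0 mm, force rising against it. I'll release and retreat straight up.

```bash

python3 -m jog '[0,0,0,-0.1,0.6,0.2,0, 0,0,0,-0.1,0.6,0.2,0]' >/dev/null; python3 st.py
python3 -m jog '[0,0,0,0,0,0,0.6, 0,0,0,0,0,0,0.6, 0,0,0,0,0,0,0.6, 0,0,0,0,0,0,0.6]'; python3 st.py
```

```text
13.125 [561.765 -25.423 130.938] yaw 1.9563 kn 1.5187 [ 3.017 -0.112 -4.071] [-0.048 -0.641 -0.047] 14.39388860490789
t: 13.62
tool_pos: [561.9, -25.1, 131.3]
ee_rot: [-3.141, 0.0, 1.957]
wrist_force: [0.6, 0.5, 0.5]
opening: 51.6
13.625 [561.914 -25.12  131.261] yaw 1.9565 kn 1.5185 [0.574 0.455 0.482] [0.006 0.025 0.013] 51.586372979880316
```

```bash

python3 -m jog '[0,0,0,0,0,-10,0.6, 0,0,0,0,0,-30,0.6, 0,0,0,0,0,-55,0.6, 0,0,0,0,0,-70,0.6, 0,0,0,0,0,-70,0.6, 0,0,0,0,0,-70,0.6]'; python3 st.py
python3 - <<'E'
from bench import bot
import cv2,pickle
a=bot.get_image("wrist"); b=bot.get_image("side"); pickle.dump((a,b),open("f.pkl","wb"))
cv2.imwrite("pics/w4.png",a["img"]); cv2.imwrite("pics/s4.png",cv2.resize(b["img"][120:300,180:340],None,fx=3.3,fy=3.3,interpolation=cv2.INTER_CUBIC))
E
```

```text
t: 14.38
tool_pos: [561.6, -25.1, 200.5]
ee_rot: [-3.141, -0.0, 1.957]
wrist_force: [-0.7, 0.3, 0.8]
opening: 51.2
14.375 [561.649 -25.093 200.471] yaw 1.9565 kn 1.5185 [-0.714  0.315  0.835] [-0.044 -0.039 -0.008] 51.184311809956824
```

View pics/w4.png

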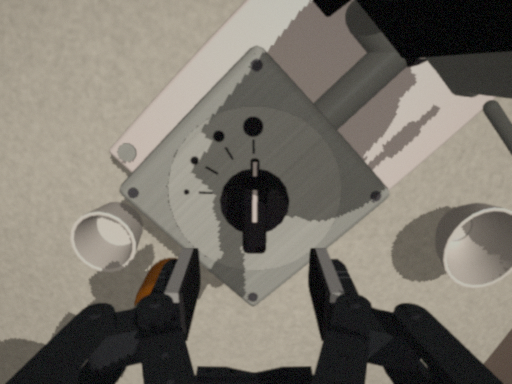

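View pics/s4.png

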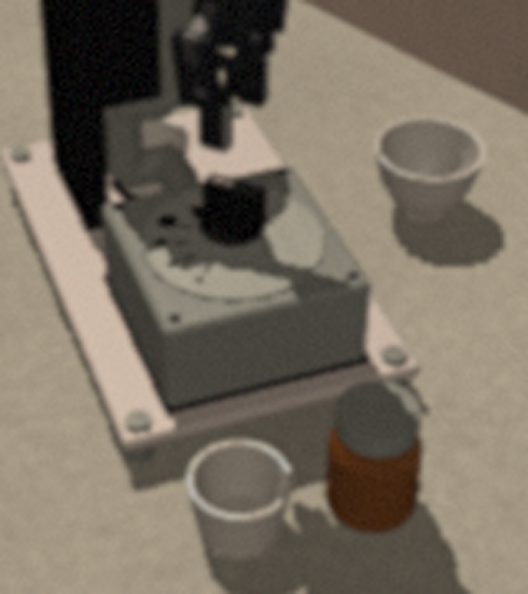

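The knob nose (255,163) points at the largest dot (253,126). I'll check the lift against predicted disc outlines for "in" and "out".

```bash
python3 - <<'E'
import pickle
from h import *
a,b=pickle.load(open("f.pkl","rb"))
D=toz(a,[(186,192),(194.5,160.5),(219,136.5),(253,126.5)],107)[:,:2]
ang=np.array([0,.5,1,1.5])
def m(p): t=p[2]-ang; return p[:2]+50*np.c_[np.cos(t),np.sin(t)]
s=least_squares(lambda p:(m(p)-D).ravel(),[562,-26,3.4]).x; print(s)
t=np.linspace(0,2*np.pi,90)
for n,r,x0,y0,w,h in(("w",a,200,110,110,160),("s",b,215,160,70,60)):
    k=4 if n=="w" else 9
    im=cv2.resize(r["img"][y0:y0+h,x0:x0+w],None,fx=k,fy=k,interpolation=cv2.INTER_CUBIC); im=cv2.convertScaleAbs(im,alpha=1.6,beta=20)
    for z,c in((115,(0,0,255)),(125,(0,255,0))):
        for P in(np.c_[s[0]+24*np.cos(t),s[1]+24*np.sin(t),0*t+z],):
            p=(project(r,P)-[x0,y0]+.5)*k
            cv2.polylines(im,[p.astype(int)],True,c,1); print(n,z,(p/k).min(0)+[x0,y0],(p/k).max(0)+[x0,y0])
    cv2.imwrite(f"pics/{n}5.png",im[:600])
E
```

```text
[562.2253763  -26.32790613   3.47582374]
w 115 [221.11154541 166.86182224] [288.52000213 230.1537477 ]
w 125 [219.75446219 170.7303623 ] [289.88195941 236.23190074]
s 115 [240.91455368 184.4533168 ] [261.83579937 197.48517839]
s 125 [240.88767696 181.04751328] [261.93207378 194.03281582]
```

View pics/w5.png

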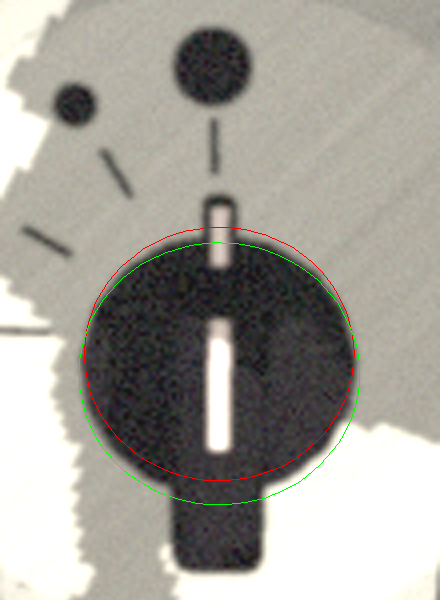

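View pics/s5.png

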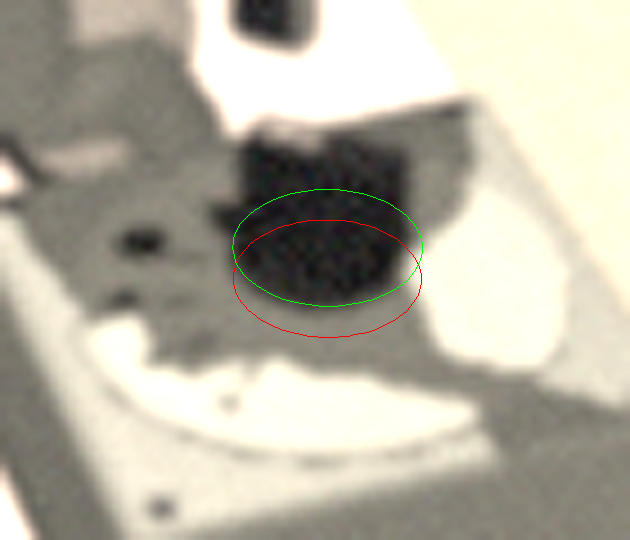

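The outlines disagree somewhat: the side view fits "out", the wrist view lies between. I'll compare the side view with the earlier knob-in picture from the same fixed camera.

```bash
python3 - <<'E'
import pickle
from h import *
a,b=pickle.load(open("f.pkl","rb"))
x0,y0,w,h,k=225,160,50,55,8
o=[]
for im0 in(cv2.imread("pics/side1.png"),b["img"]):
    im=cv2.convertScaleAbs(cv2.resize(im0[y0:y0+h,x0:x0+w],None,fx=k,fy=k,interpolation=cv2.INTER_CUBIC),alpha=1.6,beta=20)
    for r in range(0,h*k,40): cv2.line(im,(0,r),(w*k,r),(0,160,0),1); cv2.putText(im,str(y0+r//k),(0,r+10),0,.35,(0,0,255))
    o.append(im)
cv2.imwrite("pics/cmp.png",np.hstack(o))
E
```

```text
(no output)
```

View pics/cmp.png

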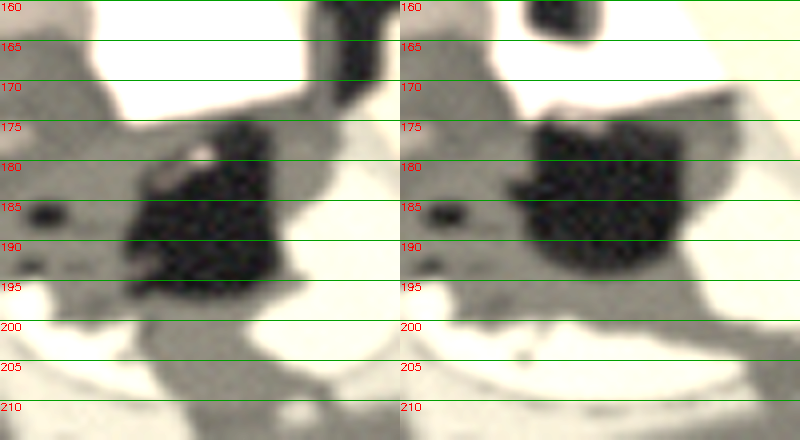

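Disc's lower edge went from row ~197 to ~193.7, i.e. 3.3 px against 3.4 px predicted for 10 mm. One more check on the wrist view with the bar's rear end and nose.

```bash
python3 - <<'E'
import pickle
from h import *
a,b=pickle.load(open("f.pkl","rb"))
s=np.array([562.2,-26.3]); y=1.9565; d=np.array([np.cos(y),np.sin(y)]);n=np.array([-d[1],d[0]])
for l in(0,10): print(l,"bar rear top",project(a,[[*(s-22*d),145+l]]),"width",np.ptp(project(a,[[*(s-20*d+7.5*n),145+l],[*(s-20*d-7.5*n),145+l]])[:,0]),"stripe ends 0..20", project(a,[[*s,145+l],[*(s+20*d),145+l]]).round(1).tolist(),"disc L/R",project(a,[[*(s+24*n),115+l],[*(s-24*n),115+l]]).round(1).tolist())
E
```

```text
0 bar rear top [[254.23284855 246.64369284]] width 23.10857741361079 stripe ends 0..20 [[254.3, 215.5], [254.3, 185.3]] disc L/R [[220.6, 198.9], [288.0, 199.0]]
10 bar rear top [[254.23037328 254.27620071]] width 24.123387267359874 stripe ends 0..20 [[254.3, 222.0], [254.3, 190.6]] disc L/R [[219.2, 204.0], [289.3, 204.1]]
```

The stripe ends at rows 189.7 and 223, and the bar's rear end at 253. Predictions are 190.6 / 222 / 254 for out and 185 / 215.5 / 246.6 for in, so the knob is out. Handing in.

```bash
python3 - <<'E'
from bench import bot
print(bot.sign_off())
E
```

```text
the job is handed in; nothing more can be done
None
```

The dispenser is set to the large portion and locked. The knob is at about 1.52 rad, pulled out about 10 mm and released. I handed the job in with the clock at about 14.5 s; it reported no verdict.

- **How it went:** I gripped the bar and turned it, still in, to about 1.27 rad. I lifted it lightly onto the catch at 2.6 mm and swept clockwise. At about 1.52 rad the pull dropped from 9 to 4 N and the knob came free, so I raised it to the end stop and let go. The highest upward pull I read was about 9 N.
- **Last checks:**
  - The wrist force is near zero after I backed away 70 mm.
  - The nose points at the largest dot.
  - The bar's height in the wrist view and the disc's shift in the side view (3.3 px against 3.4 px predicted for 10 mm) both say the knob is fully out.
- **Disagreement:** the disc outline in the wrist view fell between the predictions for in and out. I relied on the bar, the side view and the felt stop instead.
- **Bystanders:** the ramekin, jar and bowl look untouched in the last pictures. I did not measure their positions, and I did not check the cup under the spout.

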